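# Hook up the drop guard of a rinse box and press the leaning spray can's cap

## Task

Lift the drop guard of the rinse box, hook the slotted hold-up bar over the stud beside it and let go, so that the guard hangs open by itself. Then press the cap of the leaning spray can gently but well down, let it spring back, and back away, leaving the guard hooked up and the small bottle and the two vials where they stand.

Things in the scene. Friction and masses are not known exactly. Their poses are not given: they have to be found in the camera images.
- rinse_box: Steel box, fixed: 150 mm wide (its y), 97 deep (x from -7 to +90), 73 high; its open front is closed by the drop guard. Origin on the mat in the guard's plane, middle of the width; +x goes into the box, z up. The guard's guide channels stand at y = +-68, 265 mm high at +y, 212 at -y. A toothed disc hangs inside to be rinsed.
- guard (a joint): Lift of the drop guard, m: 0 = shut, grows upward, stop at 0.120. Clear pane in an aluminium frame, 126 mm wide, 80 high, sliding vertically in the plane x = 0 of rinse_box. Guard and bar weigh 0.34 kg and fall shut unless held; hooked on the stud the guard hangs at 0.085.
- hold_bar (a joint): Swing of the hold-up bar, rad: 0 = upright, positive leans to the box's +y (toward the stud), range -0.5 to 0.25; starts leaning away, stays where it leans. Flat steel bar 6 mm thick, hinged about the box's x direction at x = -10 mm, y = 0 of rinse_box, 85 mm + guard above that origin.
- grip (a point): Middle of the bar's grip: a black round pin, 16 mm diameter, 50 long, sticking out level from the bar's top to the box's front (-x); end flange 22 mm wide, 27 mm in front of this point. 125 mm from the bar's hinge. x as the box's x, z from hinge up along the bar. Pinch it from above, fingers closing along the box's y; it may turn between them.
- slot (a point): Middle of the closed top of the bar's slot: a hook pocket open downward on the bar's +y side, 14 mm wide, 14 deep, outer tip 5 mm wide (to 21 mm from the hinge line); 84 mm above the hinge along the bar, 9 mm to its +y side; frame as grip. To hook: raise the bar leaning away, bring it upright with the guard at about 0.107, then lower it onto the stud.
- stud_tip (a point): The stud, in the bar's plane: level steel stud, 6 mm diameter, sticking out to the front (-x) from a bracket on the box's +y guide, ending 8 mm in front of this point. It lies at y = +9, z = 251 mm of rinse_box. When hooked, slot lies 3 mm above it.
- can_stand: Grey stand, fixed before the box; its spray can leans 32 degrees from vertical to the stand's -x. Origin on the mat; round base 132 mm wide, centred at x = -16. A flat carry handle bridges the can's head: x -54 to -19, 116 mm in y, 191 to 196 mm up, legs at y = +-55. It bars the way straight down: come along the can's axis, which passes 26 mm from its front edge, the tool's thin side to it.
- can (a joint): Travel of the can along its axis in its clip, m: 0 = raised, 0.012 = seated. Starts between 0 and 0.009; a push of about 2 N slides it down until it seats, and it stays where it is left. The can is 50 mm in diameter.
- cap (a joint): Travel of the sprung cap into the can, m: 0 = up, 0.008 = fully down; it springs back. The spring takes about 5 N to start and 12.5 N for full travel, so the can slides to its seat before the cap moves. The can has sprayed once this is beyond 0.0055.
- cap_top (a point): Centre of the cap's flat top, 26 mm across. Its z points out of the can along its axis (32 degrees from vertical): press against z. Its y is the stand's y, level. Round the cap is a collar of 47 mm inside diameter, its rim 3 mm below the cap's top; a thin spray tube leaves the cap toward the box.
- amber_bottle: Bystander: small brown-grey bottle with dropper cap, 56 mm diameter, 142 high, loose; origin under its centre.
- vial_black: Bystander: glass vial with black cap, 28 mm diameter, 60 high, loose; origin under its centre.
- vial_white: Bystander: glass vial with white cap, 28 mm diameter, 60 high, loose; origin under its centre.
Things that resemble listed ones, but are neither listed nor needed, are in the scene too. Leave any red look-alike of the can_stand alone.

How it is judged:
On the way, in this order (a step that is already met when the one before it is completed fails the run):
1. the guard hangs open on its hooked bar with nothing of the robot touching the box, guard or bar (value of joint guard between 0.075 and 0.095 m and velocity of joint guard between -0.02 and 0.02 m/s and contact force between each of the arm, the fingers and rinse_box below 0.3 N and distance between slot and stud_tip below 0.012 m), for 0.4 s.
2. the cap is pressed at least 5.5 mm down while the guard hangs open (value of joint cap above 0.0055 m and value of joint guard above 0.075 m), for 0.1 s.
At the end, for the whole second after the job is handed in: The cap is back up (within 1 mm), the guard hangs still, 75 to 95 mm open, with its slot on the stud (slot top within 12 mm of the stud), and the bottle and two vials are within 30 mm of where they stood (value of joint cap below 0.001 m and value of joint guard between 0.075 and 0.095 m and velocity of joint guard between -0.02 and 0.02 m/s and distance between slot and stud_tip below 0.012 m and distance of each of amber_bottle, vial_black, vial_white from where it was at the start of the episode below 0.03 m); the robot touches nothing.
It fails at once if the robot pushes on the can, its cap or its stand with more than 40 N (contact force between any of the arm, the fingers and can_stand above 40 N).
It fails at once if the bottle or a vial is pushed away or knocked over (distance of any of amber_bottle, vial_black, vial_white from where it was at the start of the episode above 0.05 m or angle between any of amber_bottle, vial_black, vial_white's own z axis and vertical above 0.5 rad).
It also fails if it takes over 48 s, if anything falls off the work surface, if the arm or the gripper's body presses on something with over 40 N, if the wrist force passes 120 N, or if a joint passes its speed limit or range.

## Robot

A 7-joint arm with a two-finger parallel gripper is mounted at the origin on the work surface; the furniture and walls round the work are solid. World frame = base frame: x ahead of the robot, y to its left, z up, the work surface at z = 0. Lengths are in m, angles in rad, forces in N, time in s.
With the tool pointing down it reaches from about 0.4 to 0.875 m from the base axis. Payload 19.3 kg.
Tool frame: the origin (TCP) lies on the centre line of the jaws, within the pads' length; the fingertips stand 25 mm ahead of it and the grasp point (between the pads) lies 6 mm ahead of it; y points along the fingers, z is the direction in which the jaws open and shut, and the axes are right-handed (so a half turn about y gives the same grasp; the last joint's range is limited). The gripper opens to 85 mm and grips with 20 to 120 N. Pads are 22 mm wide; open, the fingers measure 114 mm over their backs; the gripper's body (76 mm by 85 mm) begins 54 mm behind the grasp point. The pads swing forward as they close: fully open they stand 13 mm farther back than shut.
Start: joints at [-1.287, 0.521, -0.036, 1.599, 0.021, 1.021, -0.113], TCP at [0.217, 0.586, 0.225] pointing down, gripper open.
Joint ranges: [-2.91, 2.91], [-0.3, 2.13], [-1.5, 1.42], [0.17, 2.43], [-1.26, 4.41], [0.16, 1.93], [-2.52, 2.52]. Speed limits (rad/s): [1.89, 1.89, 2.39, 2.39, 3.01, 3.01, 3.01].

## Interface

Orientations are given as a unit quaternion [w, x, y, z].
In Python, from bench import env, kinematics, vision, job, spot_in, masks_of, mark_of gives the robot as it stands. Calls block until the motion is done:
- env.move_to(position, orientation): joint-space move of the TCP to a pose.
- env.servo_line(position, rot=None, vel=0.15, contact_N=None): straight line of the TCP; rot=None keeps the orientation; vel is the mean speed in m/s. With contact_N (N) it stops when the force on the tool has changed by that much, and returns True; else False.
- env.set_joints(angles): joint-space move.
- env.release() and env.gripper_close(f_grip=None): open the fingers fully, or close them until they stop; f_grip is the grip in N (None keeps the last).
- env.sleep(seconds).
- kinematics.inverse_kinematics(position, orientation): joint angles nearest the present ones, or None.
- env.state(): the state.
- vision.camera(name): name is "scene" or "top" or "wrist"; returns a dict with "color" (480x640x3 uint8, red, green, blue), "intrinsics" (3x3 intrinsics, pixels), "k1" (the pictures are not rectified: a ray, as slopes to the right and down, at radius r is drawn at 1 + k1 r^2 times it, then the intrinsics apply), "origin" and "rotation" of the camera in the world; the wrist camera has in their place "hand_eye" (4x4, takes a point from camera to tool coordinates, whose origin is the TCP and whose axes are the tool frame's). Camera axes: x right, y up, looking along -z (the intrinsics and any distortion apply to the point x, -y, -z); pixel columns grow to the right and rows downward; lengths in m; the calibration is good to about 2 mm. A picture is of the moment at which its call begins: read the wrist's pose just before it. There is no depth.
A pose or a line that the arm cannot do raises env.MotionError and nothing moves.
- job.job_done(): hands the job in, once; it reports no verdict.
Trained networks look in a picture, given as the dict that the camera call returned (one of the last four; its "shot" number tells which), for a name from the list of things; names that differ only in an ending like _2 or _b are one class to them, and where a whole thing is asked for, a point or a joint stands for the part that bears it (a point fixed in the world has none). Each returns a list of dicts, best first, with "confidence" (0 to 1); they miss things now and then, are a little off and sometimes report something else, mostly with a low value. They report only what shows in the picture. A call takes as long as a camera call. They do not tell look-alikes from the thing itself.
- spot_in(label, picture): "at" ([x, y, z] in m, in world coordinates, good to about 4 mm: the middle of the surface that is visible of it).
- masks_of(label, picture): "pixels" (480x640 bool, what is visible of it).
- mark_of(label, picture): "at" ([x, y, z] in m, in world coordinates, good to about 4 mm: a listed point, or the origin of a listed thing).
The state is a dict: "time": time; "joint_pos": joint angles; "joint_vel": joint speeds; "joint_torque": joint torques, N m; "ee_pos": TCP position; "eef_rot": TCP orientation; "ft_force": force on the tool from outside, world axes, zero at the start; "torque": the same for the moment, N m; "grip_width": opening from 0.0 (shut) to 1.0 (fully open).
Only numpy, scipy, OpenCV 4.12 (cv2) and the standard library are available. Lean on these libraries where they do the work, as an engineer would, in place of code of your own. Each camera call takes 0.05 s, during which the arm holds its last target.

## Working session

There is one attempt and no reset: what is moved stays moved. The work goes in short steps, each a Python script; the robot and the scene stay as the last script left them, time stands still between calls to the robot, and variables do not carry over. Pictures are saved under pics/ and viewed, and the job is handed in when it is done.

```bash
ls; mkdir -p pics
cat > h.py <<'E'
import numpy as np, cv2
from bench import env, kinematics, vision, job, spot_in, masks_of, mark_of
def save(pic,name): cv2.imwrite('pics/'+name+'.png',pic['color'][:,:,::-1])
def proj(pic,P,o=None,R=None):
    o=np.array(pic['origin']);R=np.array(pic['rotation']);
    c=R.T@(np.array(P)-o); x,y=c[0]/-c[2],-c[1]/-c[2]; r2=x*x+y*y; f=1+pic['k1']*r2
    K=np.array(pic['intrinsics']); return K[0,0]*x*f+K[0,2],K[1,1]*y*f+K[1,2]
E
python3 - <<'E'
from h import *
print({k:np.round(v,3) for k,v in env.state().items()})
for n in ('scene','top'):
    p=vision.camera(n); save(p,n+'0'); print(n,np.round(p['origin'],3),np.round(p['rotation'],3).tolist(),p['k1'],p['intrinsics'])
    for l in ('rinse_box','grip','slot','stud_tip','can_stand','cap_top','amber_bottle','vial_black','vial_white'):
        print(l,[(np.round(d['at'],3).tolist(),round(d['confidence'],2), np.round(proj(p,d['at'])).tolist()) for d in mark_of(l,p)], {k:v for k,v in (mark_of(l,p) or [{}])[0].items() if k not in('at','confidence')})
E
```

```text
pics
{'time': np.float64(0.0), 'joint_pos': array([-1.287,  0.522, -0.036,  1.6  ,  0.021,  1.021, -0.113]), 'joint_vel': array([-0.001, -0.   ,  0.   ,  0.001, -0.002, -0.   , -0.001]), 'joint_torque': array([ 0.0000e+00, -9.2711e+01,  1.9800e+00, -3.6991e+01,  1.8000e-02,
        8.0000e-03,  0.0000e+00]), 'ee_pos': array([0.216, 0.586, 0.225]), 'eef_rot': array([-0.696,  0.696, -0.124,  0.124]), 'ft_force': array([-0.201,  0.449,  0.62 ]), 'torque': array([ 0.01 , -0.038,  0.01 ]), 'grip_width': np.float64(0.999)}
scene [-0.016 -0.37   0.558] [0.819, 0.494, -0.139, -0.258] -0.006996001739212828 [[467.47276662   0.         318.4156817 ]
 [  0.         467.47276662 241.65754994]
 [  0.           0.           1.        ]]Traceback (most recent call last):
  File "<stdin>", line 6, in <module>
  File "h.py", line 6, in proj
    c=R.T@(np.array(P)-o); x,y=c[0]/-c[2],-c[1]/-c[2]; r2=x*x+y*y; f=1+pic['k1']*r2
      ~~~^^~~~~~~~~~~~~~~
ValueError: matmul: Input operand 1 has a mismatch in its core dimension 0, with gufunc signature (n?,k),(k,m?)->(n?,m?) (size 3 is different from 4)
```

```bash
cat > h.py <<'E'
import numpy as np, cv2
from scipy.spatial.transform import Rotation as Rot
from bench import env, kinematics, vision, job, spot_in, masks_of, mark_of
def save(pic,name): cv2.imwrite('pics/'+name+'.png',pic['color'][:,:,::-1])
def q2R(q): return Rot.from_quat(np.asarray(q),scalar_first=True).as_matrix()
def R2q(R): return Rot.from_matrix(R).as_quat(scalar_first=True)
def cam(pic,st=None):
    if 'hand_eye' in pic:
        H=np.array(pic['hand_eye']);Rt=q2R(st['eef_rot']); return Rt@H[:3,3]+np.array(st['ee_pos']), Rt@H[:3,:3]
    return np.array(pic['origin']),q2R(pic['rotation'])
def proj(pic,P,st=None):
    o,R=cam(pic,st)
    c=R.T@(np.array(P)-o); x,y=c[0]/-c[2],-c[1]/-c[2]; f=1+pic['k1']*(x*x+y*y)
    K=np.array(pic['intrinsics']); return np.array([K[0,0]*x*f+K[0,2],K[1,1]*y*f+K[1,2]])
def ray(pic,uv,st=None):
    o,R=cam(pic,st);K=np.array(pic['intrinsics'])
    d=np.array([(uv[0]-K[0,2])/K[0,0],(uv[1]-K[1,2])/K[1,1]]);s=d.copy()
    for _ in range(5): s=d/(1+pic['k1']*(s@s))
    v=R@np.array([s[0],-s[1],-1]); return o,v/np.linalg.norm(v)
E
python3 - <<'E'
from h import *
for n in ('scene','top'):
    p=vision.camera(n); save(p,n+'0'); print(n,np.round(p['origin'],3),np.round(p['rotation'],3).tolist())
    for l in ('rinse_box','grip','slot','can_stand','cap_top','amber_bottle','vial_black','vial_white'):
        print(l,[(np.round(d['at'],3).tolist(),round(d['confidence'],2), np.round(proj(p,d['at'])).tolist(),set(d)-{'at','confidence'}) for d in mark_of(l,p)])
print(env.state()['time'])
E
```

```text
scene [-0.016 -0.37   0.558] [0.819, 0.494, -0.139, -0.258]
rinse_box [([0.502, 0.345, 0.006], 0.71, [338.0, 272.0], set())]
grip [([0.486, 0.29, 0.204], 0.82, [348.0, 199.0], set())]
slot [([0.503, 0.325, 0.174], 0.81, [344.0, 205.0], set()), ([0.392, 0.307, 0.143], 0.22, [303.0, 238.0], set())]
can_stand [([0.44, 0.299, -0.001], 0.73, [327.0, 293.0], set()), ([0.248, 0.407, 0.0], 0.65, [221.0, 300.0], set())]
cap_top [([0.393, 0.304, 0.144], 0.58, [304.0, 237.0], set())]
amber_bottle [([0.528, 0.154, 0.006], 0.69, [407.0, 310.0], set())]
vial_black [([0.476, 0.144, 0.001], 0.76, [390.0, 324.0], set())]
vial_white [([0.42, 0.102, 0.002], 0.92, [382.0, 347.0], set())]
top [0.27  0.257 1.002] [-0.698, -0.057, 0.06, 0.711]
rinse_box [([0.503, 0.343, 0.005], 0.68, [281.0, 219.0], set()), ([0.526, 0.157, 0.002], 0.35, [363.0, 208.0], set())]
grip [([0.489, 0.287, 0.203], 0.84, [302.0, 201.0], set())]
slot [([0.498, 0.324, 0.168], 0.81, [284.0, 202.0], set())]
can_stand [([0.445, 0.305, 0.001], 0.89, [298.0, 244.0], set()), ([0.249, 0.404, 0.003], 0.79, [254.0, 333.0], set())]
cap_top [([0.391, 0.313, 0.136], 0.47, [291.0, 260.0], set())]
amber_bottle [([0.526, 0.157, 0.004], 0.64, [363.0, 208.0], set())]
vial_black [([0.53, 0.158, 0.001], 0.71, [362.0, 207.0], set()), ([0.48, 0.14, 0.001], 0.45, [371.0, 228.0], set())]
vial_white [([0.529, 0.157, -0.001], 0.73, [362.0, 207.0], set()), ([0.478, 0.142, -0.003], 0.47, [370.0, 229.0], set()), ([0.421, 0.1, -0.002], 0.42, [389.0, 253.0], set())]
1.0
```

View pics/scene0.png

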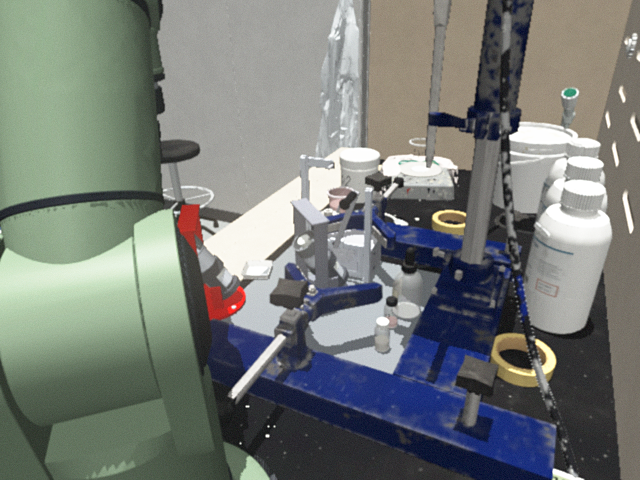

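View pics/top0.png

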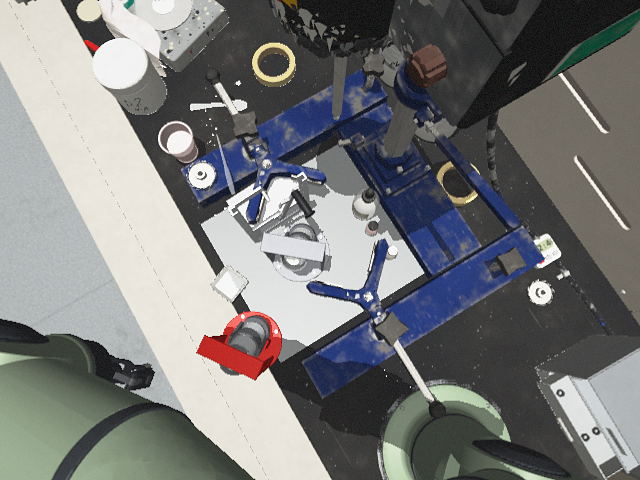

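Run:
```python
import cv2
a=cv2.imread('pics/top0.png')[150:300,190:430]; cv2.imwrite('pics/top0c.png',cv2.resize(a,None,fx=3.3,fy=3.3,interpolation=cv2.INTER_CUBIC))
a=cv2.imread('pics/scene0.png')[140:370,200:460]; cv2.imwrite('pics/scene0c.png',cv2.resize(a,None,fx=2.6,fy=2.6,interpolation=cv2.INTER_CUBIC))
```

```text
(no output)
```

View pics/top0c.png

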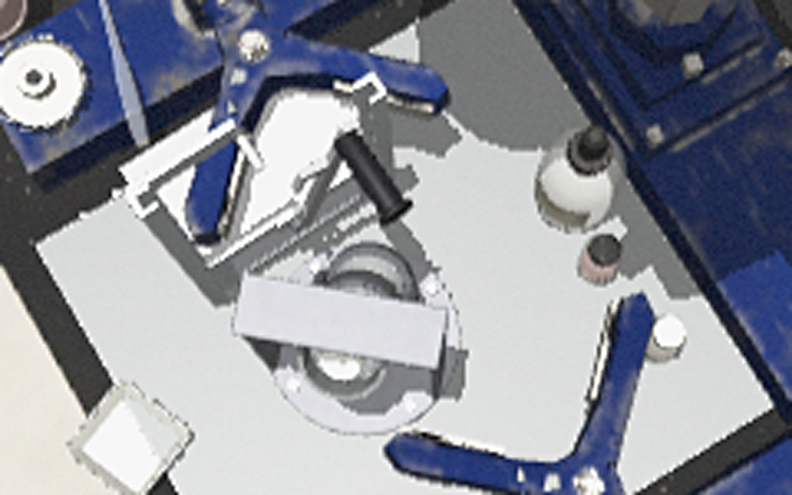

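View pics/scene0c.png

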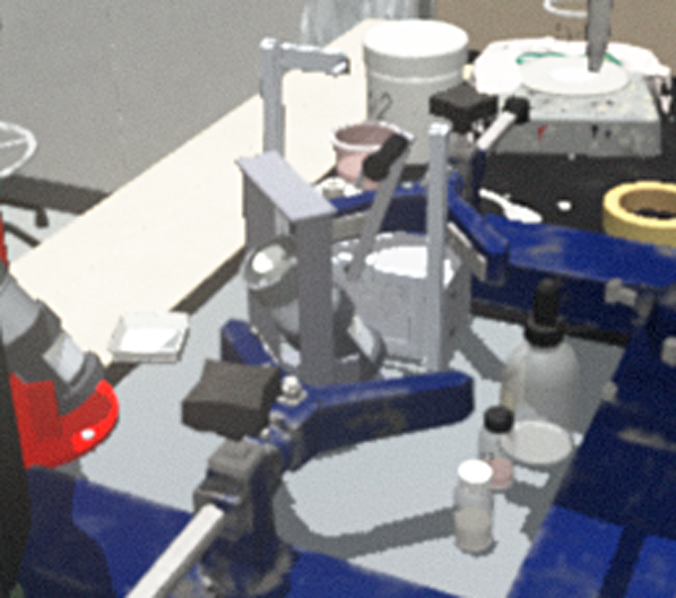

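```bash
cat > ov.py <<'E'
from h import *
import pickle
def model(x,y,yaw,th,g=0.,z0=0.0):
    c,s=np.cos(yaw),np.sin(yaw); R=np.array([[c,-s,0],[s,c,0],[0,0,1]]);O=np.array([x,y,z0])
    W=lambda p:O+R@np.array(p)
    L=[]
    m=1e-3
    for z in (0,73): 
        q=[(-7,-75,z),(90,-75,z),(90,75,z),(-7,75,z)]
        L+= [(q[i],q[(i+1)%4],(0,255,0)) for i in range(4)]
    L+=[((0,68,0),(0,68,265),(255,0,0)),((0,-68,0),(0,-68,212),(255,0,0)),((0,9,251),(-18,9,251),(0,0,255)),((0,68,251),(0,9,251),(255,0,0))]
    h=np.array([-10,0,85+g]); B=lambda yy,zz,xx=0:tuple(h+np.array([xx,yy*np.cos(th)+zz*np.sin(th),zz*np.cos(th)-yy*np.sin(th)]))
    L+=[(B(0,0),B(0,125),(255,255,0)),(B(0,125,-3),B(0,125,-53),(255,0,255)),(B(9,84),B(9,70),(0,255,255))]
    return [(W(np.array(a)*m),W(np.array(b)*m),col) for a,b,col in L]
def draw(img,pic,L,sc,off,st=None):
    for a,b,col in L:
        p=[tuple(int(v) for v in (proj(pic,t,st)-off+0.5)*sc) for t in (a,b)]
        cv2.line(img,p[0],p[1],col,1)
E
cat > shot.py <<'E'
import sys,pickle
from ov import *
# usage name out
E
python3 - <<'E'
from ov import *
P={}
for n in ('scene','top'):
    p=vision.camera(n); P[n]=p
pickle.dump(P,open('P0.pkl','wb'))
E
cat > d.py <<'E'
import pickle,sys
from ov import *
a=[float(v) for v in sys.argv[1:6]]
P=pickle.load(open('P0.pkl','rb'))
L=model(a[0],a[1],np.radians(a[2]),a[3],0,a[4])
outs=[]
for n,(x0,x1,y0,y1,sc) in {'top':(215,315,160,235,7),'scene':(280,400,140,260,4.5)}.items():
    im=cv2.resize(P[n]['color'][y0:y1,x0:x1,::-1],None,fx=sc,fy=sc,interpolation=cv2.INTER_CUBIC)
    draw(im,P[n],L,sc,np.array([x0,y0])); cv2.imwrite(f'pics/ov_{n}_{sys.argv[6]}.png',im)
E
python3 d.py .5025 .344 35 -.43 0.004 a
```

```text
(no output)
```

View pics/ov_top_a.png

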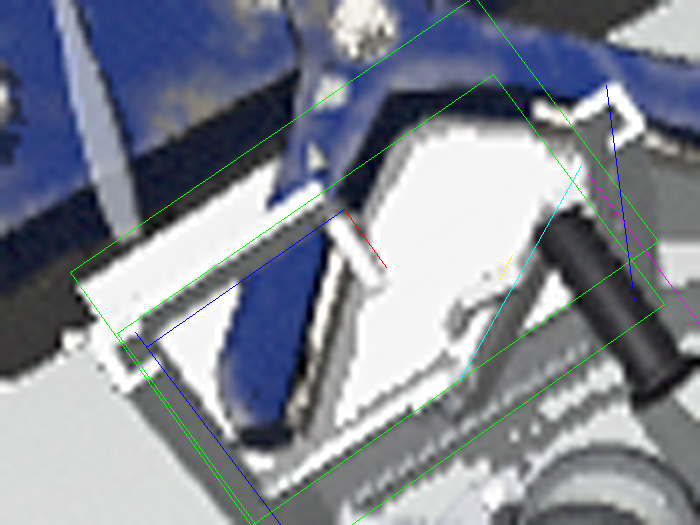

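View pics/ov_scene_a.png

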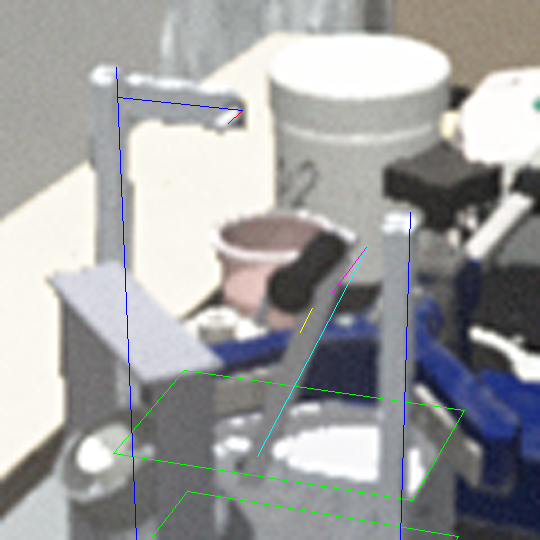

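```bash
cat > fit.py <<'E'
from ov import *
from scipy.optimize import least_squares
P=pickle.load(open('P0.pkl','rb'))
T=lambda u,v:np.array([215+u/7,160+v/7]); S=lambda u,v:np.array([280+u/4.5,140+v/4.5])
def B(th,yy,zz,xx): return np.array([-10+xx,yy*np.cos(th)+zz*np.sin(th),85+zz*np.cos(th)-yy*np.sin(th)])
obs=[('top',(0,-68,212),T(612,118)),('top',(0,68,265),T(115,352)),('top',(-18,9,251),T(378,280)),
('top','f',T(665,383)),('top','i',T(570,230)),('scene',(0,68,265),S(104,72)),('scene',(0,-68,212),S(398,222)),('scene',(-18,9,251),S(240,112)),('scene','f',S(288,285)),('scene','i',S(322,245))]
def res(p):
    x,y,yaw,th,z0,xg=p; c,s=np.cos(yaw),np.sin(yaw);R=np.array([[c,-s,0],[s,c,0],[0,0,1]])
    r=[]
    for n,l,uv in obs:
        if l=='f': l=B(th,0,125,xg-27)
        if l=='i': l=B(th,0,125,xg+22)
        r+=list(proj(P[n],np.array([x,y,z0])+R@np.array(l)*1e-3)-uv)
    return np.array(r+[(z0-.002)/.002,(xg+28)/6])
o=least_squares(res,[.5,.34,.6,-.4,.003,-28],loss='soft_l1')
print(o.x,np.degrees(o.x[2])); print(np.round(res(o.x),1).tolist())
x,y,yaw,th,z0,xg=o.x;c,s=np.cos(yaw),np.sin(yaw);R=np.array([[c,-s,0],[s,c,0],[0,0,1]])
print('grip',np.array([x,y,z0])+R@B(th,0,125,xg)*1e-3,'slot',np.array([x,y,z0])+R@B(th,9,84,0)*1e-3)
E
python3 fit.py
```

```text
Traceback (most recent call last):
  File "fit.py", line 16, in <module>
    o=least_squares(res,[.5,.34,.6,-.4,.003,-28],loss='soft_l1')
  File "fit.py", line 13, in res
    if l=='i': l=B(th,0,125,xg+22)
       ^^^^^^
ValueError: The truth value of an array with more than one element is ambiguous. Use a.any() or a.all()
```

```bash
sed -i "s/if l=='i'/elif l=='i'/; s/if l=='f'/if isinstance(l,str) and l=='f'/; s/elif l=='i'/elif isinstance(l,str)/" fit.py; python3 fit.py
```

```text
[ 4.96980045e-01  3.44161734e-01  5.67834095e-01 -3.42630842e-01
  2.65494227e-03 -2.94241019e+01] 32.53449708892669
[-0.4, -0.7, 1.4, -1.3, 0.2, 1.1, 0.2, -0.1, -0.9, 0.1, 0.6, -0.7, -0.5, -0.8, -5.7, 3.2, -0.6, 0.7, 0.8, 0.0, 0.3, -0.2]
grip [0.48632849 0.28755388 0.2053892 ] slot [0.49916799 0.32213788 0.16979606]
```

```bash
cat >> h.py <<'E'
YAW=0.5678; O=np.array([.49698,.34416,.00265]); XG=-.0394
RB=np.array([[np.cos(YAW),-np.sin(YAW),0],[np.sin(YAW),np.cos(YAW),0],[0,0,1]])
def boxp(x,y,z): return O+RB@np.array([x,y,z])
def tool(down,zdir):
    y=np.array(down,float);y/=np.linalg.norm(y);z=np.array(zdir,float);z-=y*(y@z);z/=np.linalg.norm(z)
    return R2q(np.stack([np.cross(y,z),y,z],1))
def gq(s=1): return tool([0,0,-1],s*RB[:,1])
E
python3 - <<'E'
from h import *
q0=np.array(env.state()['joint_pos'])
print('start R',np.round(q2R(env.state()['eef_rot']),2).tolist())
g=np.array([.4866,.2878,.2050])
for s in (1,-1):
    for dz in (0.006,.12,.2,.26):
        print(s,dz,np.round(kinematics.inverse_kinematics(g+[0,0,dz],gq(s)),2) if kinematics.inverse_kinematics(g+[0,0,dz],gq(s)) is not None else None)
yw=np.radians(-8.5);X=np.array([np.cos(yw),np.sin(yw),0]);Y=np.array([-np.sin(yw),np.cos(yw),0])
d=np.sin(np.radians(32))*X+np.array([0,0,-np.cos(np.radians(32))])
c=np.array([.392,.308,.14])
for s in (1,-1):
    for dz in (-.01,.025,.1,.15):
        r=kinematics.inverse_kinematics(c-d*(dz),tool(d,s*Y)); print('can',s,dz,None if r is None else np.round(r,2))
p=vision.camera('wrist');save(p,'w0');print(np.round(p['hand_eye'],3).tolist(),p['intrinsics'][0][0])
E
```

```text
start R [[0.94, -0.0, 0.35], [-0.35, -0.0, 0.94], [0.0, -1.0, -0.0]]
1 0.006 [-0.52  0.45 -0.16  1.77  0.09  0.93  1.42]
1 0.12 [-0.55  0.34 -0.12  1.63  0.04  1.18  1.46]
1 0.2 [-0.57  0.29 -0.09  1.49  0.03  1.36  1.48]
1 0.26 [-0.59  0.27 -0.06  1.37  0.02  1.5   1.48]
-1 0.006 [-1.02  0.5   0.54  1.8  -0.31  0.93 -1.35]
-1 0.12 [-1.05  0.38  0.57  1.65 -0.22  1.18 -1.43]
-1 0.2 [-1.05  0.32  0.57  1.52 -0.18  1.35 -1.47]
-1 0.26 [-1.05  0.3   0.57  1.39 -0.16  1.49 -1.49]
can 1 -0.01 [-1.48  0.49  0.45  2.3   1.03  0.38 -0.64]
can 1 0.025 [-1.46  0.39  0.35  2.3   0.95  0.5  -0.57]
can 1 0.1 [-1.47  0.22  0.22  2.26  0.8   0.73 -0.46]
can 1 0.15 [-1.5   0.13  0.17  2.23  0.72  0.88 -0.41]
can -1 -0.01 [-1.82  0.7   0.97  2.31 -0.3   0.16 -2.48]
can -1 0.025 [-1.95  0.67  1.09  2.31 -0.28  0.25 -2.49]
can -1 0.1 [-2.22  0.62  1.36  2.29 -0.24  0.45 -2.51]
can -1 0.15 [-0.27  0.32 -1.27  2.18  0.97  1.18  2.49]
[[-0.0, -0.95, -0.313, -0.082], [0.001, 0.313, -0.95, -0.149], [1.0, -0.0, 0.001, -0.002], [0.0, 0.0, 0.0, 1.0]] 340.17726265437096
```

View pics/w0.png

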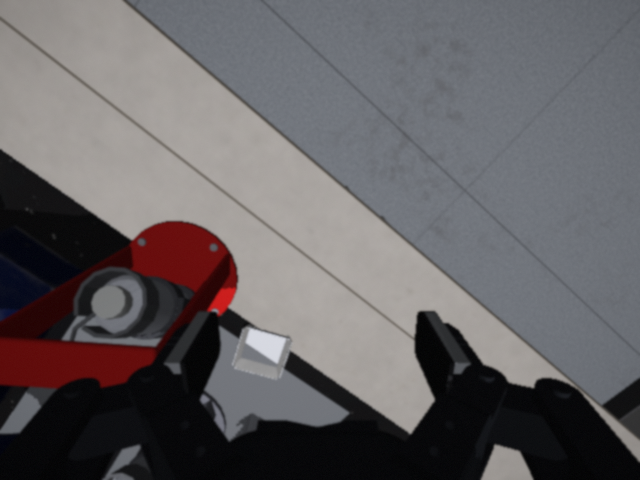

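Run:
```python
from h import *
env.servo_line([.217,.586,.40],vel=.25)
g=np.array([.4866,.2878,.2050])
env.move_to(g+[0,0,.15],gq(1))
st=env.state();p=vision.camera('wrist');save(p,'w1');print(st['time'],np.round(st['ee_pos'],4),np.round(st['ft_force'],2))
pickle=__import__('pickle');pickle.dump((p,{k:st[k] for k in('ee_pos','eef_rot')}),open('w1.pkl','wb'))
for l in ('grip','slot','cap_top','can_stand','rinse_box'):
    print(l,[(np.round(d['at'],4).tolist(),round(d['confidence'],2), np.round(proj(p,d['at'],st)).tolist()) for d in mark_of(l,p)])
```

```text
3.5 [0.4862 0.2887 0.3547] [-0.24  0.63 -0.8 ]
grip [([0.4825, 0.2841, 0.2059], 0.66, [314.0, 225.0])]
slot [([0.5012, 0.327, 0.1659], 0.61, [340.0, 251.0])]
cap_top [([0.201, 0.4258, 0.1488], 0.79, [610.0, 39.0])]
can_stand [([0.4418, 0.3011, 0.0003], 0.72, [340.0, 172.0]), ([0.2482, 0.4033, 0.005], 0.65, [484.0, 91.0]), ([0.4973, 0.3442, 0.0006], 0.55, [343.0, 219.0])]
rinse_box [([0.5006, 0.3416, 0.0002], 0.74, [341.0, 220.0])]
```

View pics/w1.png

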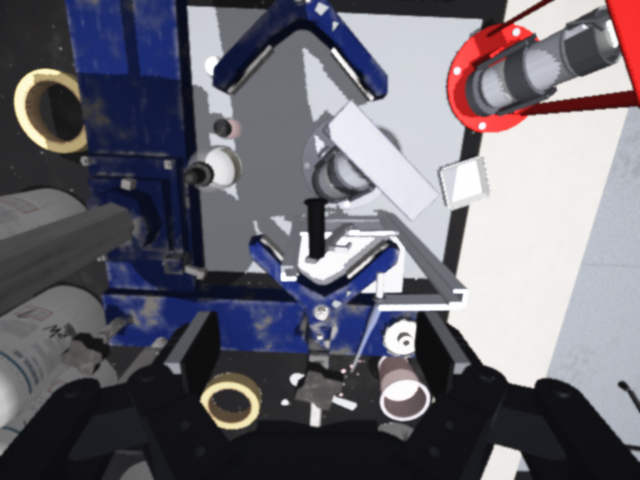

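Run:
```python
from ov import *
p,st=pickle.load(open('w1.pkl','rb'))
x0,x1,y0,y1,sc=230,480,180,330,3.2
im=cv2.resize(p['color'][y0:y1,x0:x1,::-1],None,fx=sc,fy=sc,interpolation=cv2.INTER_CUBIC)
draw(im,p,model(.49698,.34416,.5678,-.3426,0,.00265),sc,np.array([x0,y0]),st)
cv2.imwrite('pics/w1o.png',im)
```

```text
(no output)
```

View pics/w1o.png

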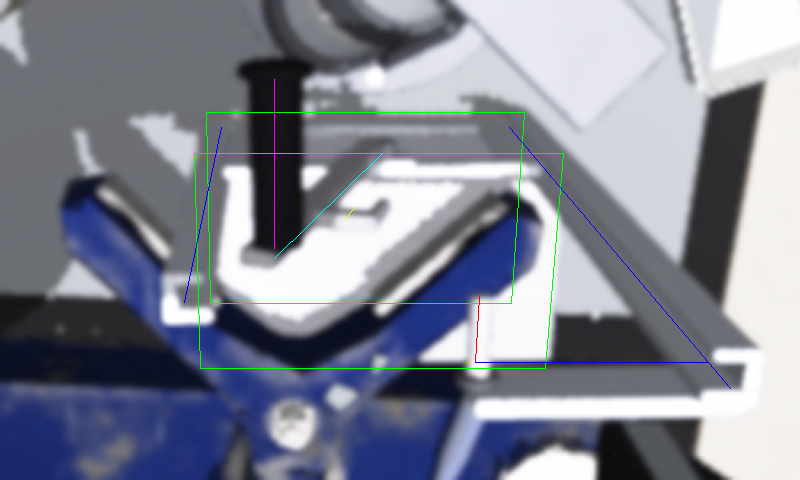

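Run:
```python
from ov import *
p,st=pickle.load(open('w1.pkl','rb')); P=pickle.load(open('P0.pkl','rb'))
def tri(a,b):
    A=[];B=[]
    for o,v in (a,b):
        M=np.eye(3)-np.outer(v,v);A.append(M);B.append(M@o)
    X=np.linalg.lstsq(np.vstack(A),np.hstack(B),rcond=None)[0]; return X
for u,w in (((267,163.6),(320.6,312.8)),((324.8,178.8),(253.4,239.4)),((190+210/3.3,150+238/3.3),(230+535/3.2,180+225/3.2))):
    X=tri(ray(P['top'],u),ray(p,w,st)); print(np.round(X,3),np.round(RB.T@(X-O),3),proj(P['top'],X)-u)
```

```text
[0.589 0.361 0.132] [ 0.087 -0.036  0.129] [ 0.03338478 -0.07468263]
[0.581 0.244 0.052] [ 0.017 -0.13   0.049] [-0.37795761  0.19136773]
[0.469 0.386 0.141] [-0.001  0.051  0.138] [-0.46852886 -1.4564539 ]
```

Run:
```python
from h import *
t=boxp(-.041,-.042,.2027+.006)
print(np.round(t,4), env.servo_line(t,vel=.1,contact_N=8))
print(np.round(env.state()['ee_pos'],4),np.round(env.state()['ft_force'],2))
env.gripper_close(f_grip=40)
st=env.state();print(st['time'],st['grip_width'],np.round(RB.T@(st['ee_pos']-O),4),np.round(st['ft_force'],2))
p=vision.camera('wrist');save(p,'w2')
```

```text
[0.485  0.2867 0.2114] False
[0.4852 0.2868 0.2118] [ 0.47  0.7  -0.08]
6.15 0.0012535767038006208 [-0.041  -0.042   0.2087] [0.17 0.4  0.35]
```

View pics/w2.png

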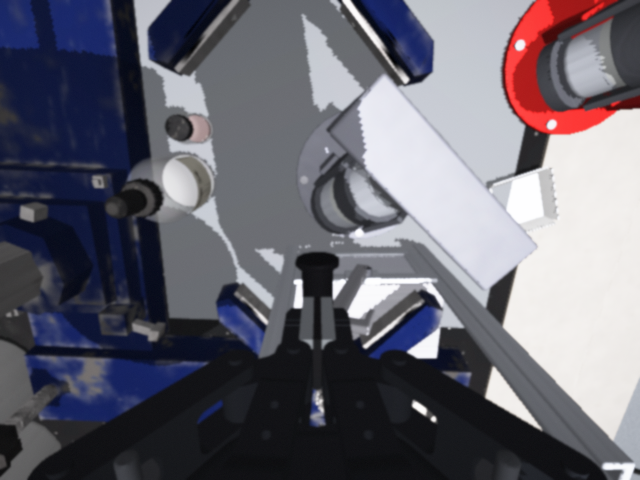

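Run:
```python
from h import *
for n in ('scene','top'):
    p=vision.camera(n); save(p,n+'1')
    for l in ('grip','slot'): print(n,l,[(np.round(d['at'],3).tolist(),round(d['confidence'],2), np.round(proj(p,d['at'])).tolist()) for d in mark_of(l,p)])
    print(proj(p,env.state()['ee_pos']))
a=cv2.imread('pics/top1.png')[150:260,190:350]; a=cv2.resize(a,None,fx=4,fy=4,interpolation=cv2.INTER_CUBIC)
b=cv2.imread('pics/scene1.png')[130:300,260:440];b=cv2.resize(b,None,fx=3.5,fy=3.5,interpolation=cv2.INTER_CUBIC)
cv2.imwrite('pics/t1.png',a);cv2.imwrite('pics/s1.png',b)
```

```text
scene grip [([0.488, 0.291, 0.206], 0.84, [348.0, 198.0])]
scene slot []
[348.18023849 196.03352782]
top grip [([0.504, 0.344, 0.004], 0.59, [281.0, 219.0]), ([0.491, 0.288, 0.202], 0.41, [302.0, 201.0])]
top slot [([0.395, 0.314, 0.137], 0.43, [290.0, 258.0]), ([0.496, 0.321, 0.168], 0.42, [285.0, 203.0])]
[302.46347952 202.44992023]
```

View pics/t1.png

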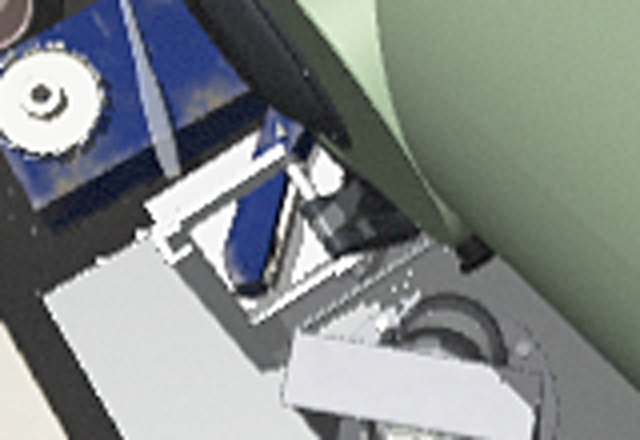

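View pics/s1.png

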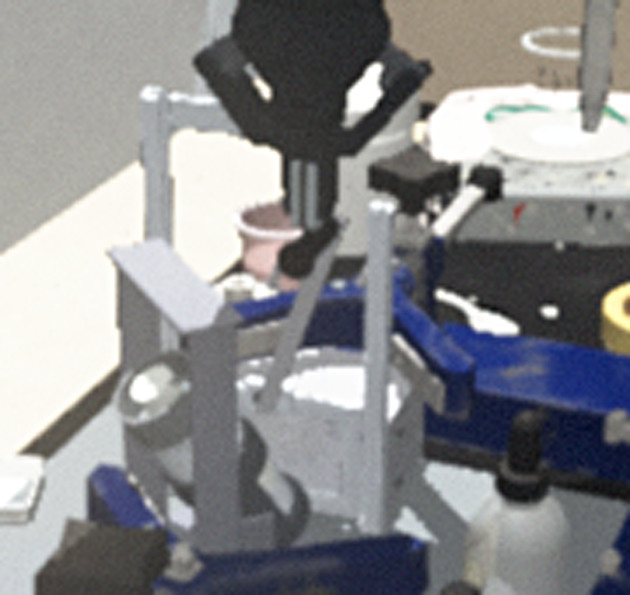

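Run:
```python
from h import *
st=env.state()
R=q2R(st['eef_rot'])
p=vision.camera('wrist');s=vision.camera('scene')
for y in (-.048,0,.006,.025):
    for x in (-.011,.011):
        X=st['ee_pos']+R@np.array([x,y,0]);print(x,y,np.round(X,3),np.round(proj(p,X,st)),(proj(s,X)-[260,130])*3.5)
for d in (-.027,0,.025):
    X=boxp(-.0394+d,-.042,.2027);print('pin',d,np.round(proj(p,X,st)),(proj(s,X)-[260,130])*3.5)
a=p['color'][240:400,240:400,::-1];cv2.imwrite('pics/w3.png',cv2.resize(a,None,fx=3.7,fy=3.7,interpolation=cv2.INTER_CUBIC))
a=s['color'][170:230,320:380,::-1];cv2.imwrite('pics/s3.png',cv2.resize(a,None,fx=9,fy=9,interpolation=cv2.INTER_CUBIC))
```

```text
-0.011 -0.048 [0.476 0.281 0.259] [317. 353.] [301.73374176 154.05095411]
0.011 -0.048 [0.494 0.293 0.259] [317. 403.] [316.10786148 140.59870645]
-0.011 0 [0.476 0.281 0.211] [317. 292.] [301.57533412 238.59903228]
0.011 0 [0.494 0.293 0.211] [317. 332.] [315.59091248 223.8208781 ]
-0.011 0.006 [0.476 0.281 0.205] [317. 287.] [301.55585694 248.86315958]
0.011 0.006 [0.494 0.293 0.205] [317. 325.] [315.52784595 233.93002615]
-0.011 0.025 [0.476 0.281 0.186] [317. 272.] [301.49465034 280.93673857]
0.011 0.025 [0.494 0.293 0.186] [317. 307.] [315.33034253 265.52769462]
pin -0.027 [317. 259.] [292.0622679  258.99802552]
pin 0 [317. 309.] [309.5830768  240.27060479]
pin 0.025 [317. 351.] [325.06401441 223.72364518]
```

View pics/w3.png

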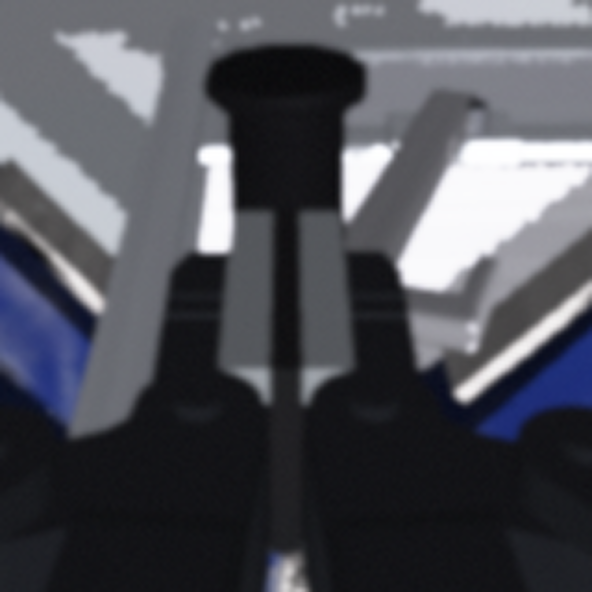

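View pics/s3.png

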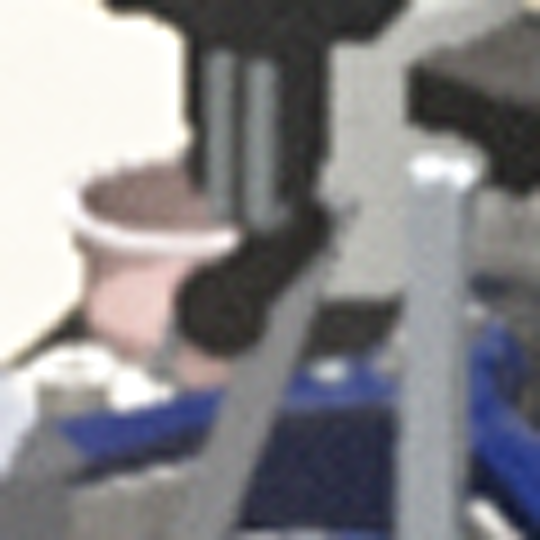

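Run:
```python
from h import *
st=env.state();R=q2R(st['eef_rot']);p=vision.camera('wrist')
for z in (.0425,.008,.018):
  for y in (-.03,-.01,.0,.012,.025): print(z,y,[np.round(proj(p,st['ee_pos']+R@np.array([x,y,z]),st)).tolist() for x in(-.011,.011)])
```

```text
0.0425 -0.03 [[423.0, 325.0], [418.0, 371.0]]
0.0425 -0.01 [[410.0, 301.0], [406.0, 343.0]]
0.0425 0.0 [[405.0, 292.0], [401.0, 331.0]]
0.0425 0.012 [[399.0, 282.0], [396.0, 319.0]]
0.0425 0.025 [[394.0, 272.0], [391.0, 307.0]]
0.008 -0.03 [[337.0, 325.0], [336.0, 371.0]]
0.008 -0.01 [[334.0, 302.0], [334.0, 343.0]]
0.008 0.0 [[333.0, 292.0], [333.0, 332.0]]
0.008 0.012 [[332.0, 282.0], [332.0, 319.0]]
0.008 0.025 [[331.0, 272.0], [331.0, 307.0]]
0.018 -0.03 [[362.0, 325.0], [360.0, 371.0]]
0.018 -0.01 [[356.0, 301.0], [355.0, 343.0]]
0.018 0.0 [[354.0, 292.0], [352.0, 332.0]]
0.018 0.012 [[352.0, 282.0], [350.0, 319.0]]
0.018 0.025 [[349.0, 272.0], [348.0, 307.0]]
```

Run:
```python
from h import *
env.release()
t=boxp(-.041,-.042,.1820)
print(env.servo_line(t,vel=.1,contact_N=6))
print(np.round(RB.T@(env.state()['ee_pos']-O),4),np.round(env.state()['ft_force'],2))
env.gripper_close(f_grip=40)
st=env.state();print(st['time'],st['grip_width'],np.round(RB.T@(st['ee_pos']-O),4),np.round(st['ft_force'],2))
p=vision.camera('wrist');save(p,'w4');s=vision.camera('scene')
a=np.hstack([cv2.resize(p['color'][240:400,240:400,::-1],(400,400)),cv2.resize(s['color'][150:250,300:400,::-1],(400,400))]);cv2.imwrite('pics/c4.png',a)
```

```text
False
[-0.0411 -0.042   0.1819] [0.54 0.22 0.41]
8.4917 0.16328217515742594 [-0.0409 -0.0421  0.1822] [-0.52 -1.17  4.41]
```

View pics/c4.png

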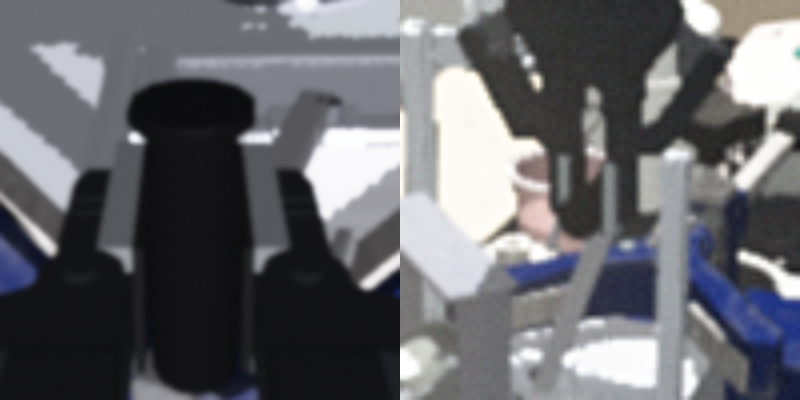

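Run:
```python
from h import *
f=lambda: (np.round(RB.T@(env.state()['ee_pos']-O),4).tolist(),np.round(env.state()['ft_force'],2).tolist(),round(env.state()['grip_width'],3))
z0=.1822
print(env.servo_line(boxp(-.041,-.042,z0+.109),vel=.08,contact_N=15),f())
st=env.state();p=vision.camera('wrist');save(p,'w5');s=vision.camera('scene');t=vision.camera('top')
a=np.hstack([cv2.resize(p['color'][200:440,200:440,::-1],(400,400)),cv2.resize(s['color'][90:250,260:420,::-1],(400,400))]);cv2.imwrite('pics/c5.png',a)
for pp in (p,s):print([(np.round(RB.T@(d['at']-O),4).tolist(),round(d['confidence'],2)) for l in('grip','slot') for d in mark_of(l,pp)])
print(st['time'])
```

```text
False ([-0.0411, -0.042, 0.2908], [-0.04, 2.83, -3.01], 0.167)
[([-0.042, -0.0413, 0.3143], 0.66), ([-0.0752, -0.1745, 0.002], 0.23)]
[([-0.0358, -0.0417, 0.3123], 0.8), ([-0.0062, -0.02, 0.2788], 0.86)]
10.1083
```

View pics/c5.png

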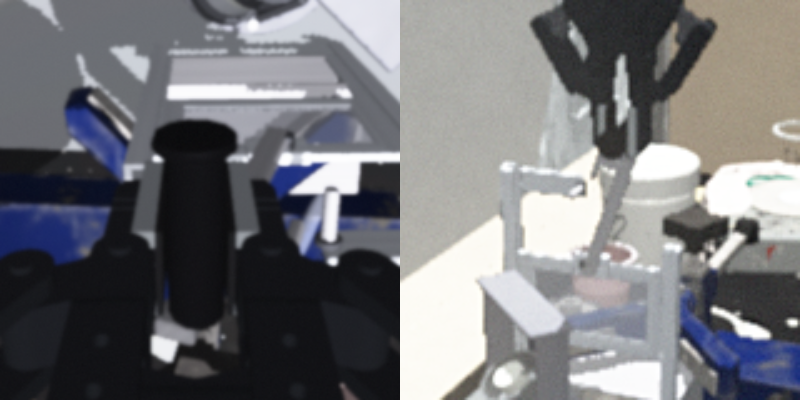

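Run:
```python
from h import *
f=lambda: (np.round(RB.T@(env.state()['ee_pos']-O),4).tolist(),np.round(env.state()['ft_force'],2).tolist(),round(env.state()['grip_width'],3))
for th in (-.22,-.1,0.0):
    g=.109
    print(env.servo_line(boxp(-.041,.125*np.sin(th),.085+g+.125*np.cos(th)-.0205),vel=.06,contact_N=15),f())
st=env.state();p=vision.camera('wrist');save(p,'w6');s=vision.camera('scene');save(s,'s6')
a=np.hstack([cv2.resize(p['color'][200:440,200:440,::-1],(400,400)),cv2.resize(s['color'][90:210,270:390,::-1],(400,400))]);cv2.imwrite('pics/c6.png',a)
for pp in (p,s):print([(l,np.round(RB.T@(d['at']-O),4).tolist(),round(d['confidence'],2)) for l in('grip','slot') for d in mark_of(l,pp)])
print(st['time'])
```

```text
False ([-0.0411, -0.027, 0.2956], [1.07, -0.59, -2.38], 0.171)
False ([-0.0411, -0.0119, 0.2978], [-1.02, -0.8, -3.28], 0.172)
False ([-0.0412, 0.0002, 0.2984], [-2.69, -2.53, -2.92], 0.17)
[('grip', [-0.0407, -0.0026, 0.3183], 0.83)]
[('grip', [-0.0398, 0.0028, 0.315], 0.81), ('slot', [-0.0075, 0.0112, 0.2784], 0.61)]
11.625
```

View pics/c6.png

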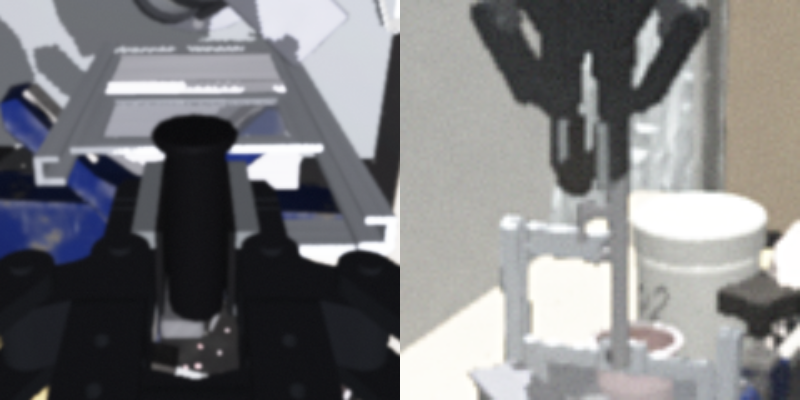

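Run:
```python
from h import *
f=lambda: (np.round(RB.T@(env.state()['ee_pos']-O),4).tolist(),np.round(env.state()['ft_force'],2).tolist(),round(env.state()['grip_width'],3))
for dz in (.012,.020,.0235,.0255):
    r=env.servo_line(boxp(-.041,0,.2985-dz),vel=.03,contact_N=8);print(dz,r,f())
    if r: break
st=env.state();s=vision.camera('scene');p=vision.camera('wrist');save(s,'s7')
a=np.hstack([cv2.resize(p['color'][200:440,200:440,::-1],(400,400)),cv2.resize(s['color'][90:210,270:390,::-1],(400,400))]);cv2.imwrite('pics/c7.png',a)
print([(l,np.round(RB.T@(d['at']-O),4).tolist(),round(d['confidence'],2)) for l in('grip','slot') for d in mark_of(l,s)],st['time'])
```

```text
0.012 False ([-0.0411, -0.0001, 0.2865], [-4.05, -3.79, -3.08], 0.166)
0.02 False ([-0.041, -0.0001, 0.2787], [-3.6, -4.23, -3.37], 0.169)
0.0235 True ([-0.041, -0.0002, 0.2763], [-3.45, -3.91, 13.4], 0.172)
[('slot', [-0.0089, 0.0088, 0.2558], 0.86)] 13.1
```

View pics/c7.png

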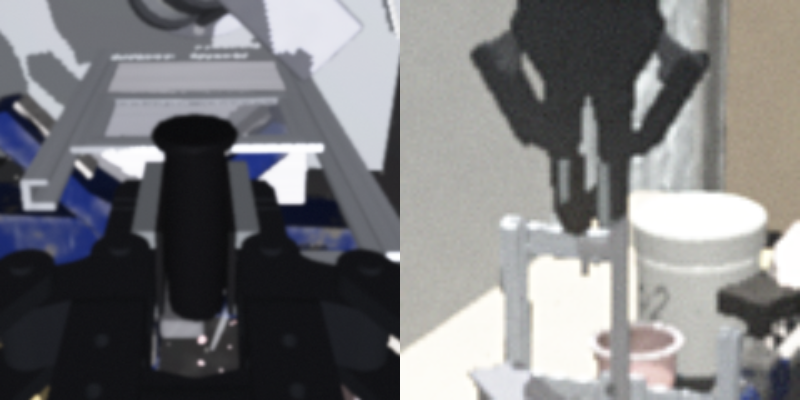

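Run:
```python
from h import *
env.release()
env.servo_line(env.state()['ee_pos']+np.array([0,0,.02]),vel=.05)
s0=vision.camera('scene')
env.servo_line(env.state()['ee_pos']+np.array([0,0,.07]),vel=.15)
st=env.state();s=vision.camera('scene');p=vision.camera('wrist');save(p,'w8')
a=np.hstack([cv2.resize(s0['color'][90:250,260:420,::-1],(400,400)),cv2.resize(s['color'][90:250,260:420,::-1],(400,400))]);cv2.imwrite('pics/c8.png',a)
print([(l,np.round(RB.T@(d['at']-O),4).tolist(),round(d['confidence'],2)) for l in('grip','slot') for d in mark_of(l,s)],st['time'],np.round(st['ft_force'],2))
for l in ('cap_top','can_stand'): print(l,[(np.round(d['at'],4).tolist(),round(d['confidence'],2),np.round(proj(p,d['at'],st))) for d in mark_of(l,p)])
```

```text
[('grip', [-0.0367, -0.0003, 0.2947], 0.72), ('slot', [-0.0066, 0.0109, 0.2558], 0.56), ('slot', [-0.125, -0.159, -0.001], 0.18)] 15.2 [ 0.15 -0.58 -0.58]
cap_top [([0.1989, 0.4272, 0.1512], 0.75, array([561.,  45.])), ([0.3947, 0.3125, 0.1394], 0.62, array([344., 157.]))]
can_stand [([0.2451, 0.4048, 0.0069], 0.72, array([453.,  94.])), ([0.4426, 0.3014, -0.0009], 0.55, array([313., 175.]))]
```

View pics/c8.png

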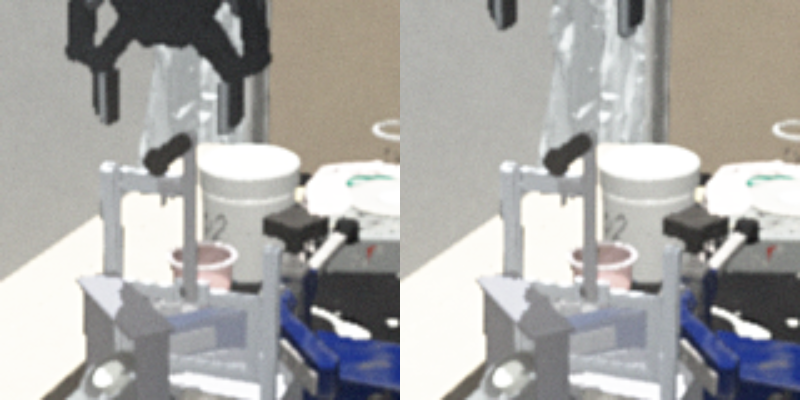

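View pics/w8.png

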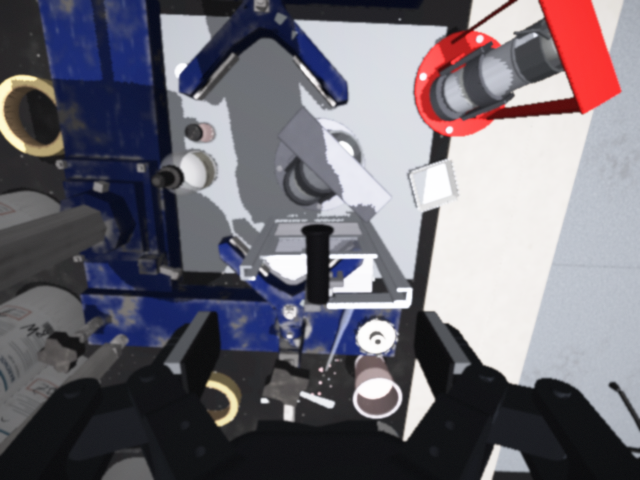

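```bash
cat > fit2.py <<'E'
from ov import *
from scipy.optimize import least_squares
P=pickle.load(open('P0.pkl','rb'));wp,wst=pickle.load(open('w1.pkl','rb'))
tc=[np.array([190+u/3.3,150+v/3.3]) for u,v in ((247,273),(447,310),(440,366),(234,334))]
sc=[np.array([200+u/2.6,140+v/2.6]) for u,v in ((237,160),(275,152),(333,212),(296,222))]
wc=[np.array(c,float) for c in ((328,128),(351,100),(438,191),(413,220))]
def pts(p):
    x,y,yaw=p;c,s=np.cos(yaw),np.sin(yaw)
    return [np.array([x+c*a-s*b,y+s*a+c*b,.1985]) for a in(-.054,-.019) for b in(-.058,.058)]
def res(p,pr=False):
    r=[]
    for pic,st,C in ((P['top'],None,tc),(P['scene'],None,sc),(wp,wst,wc)):
        for X in pts(p):
            u=proj(pic,X,st); d=min((u-c for c in C),key=lambda e:e@e); r+=list(d)
    return np.array(r)
o=least_squares(res,[.4425,.302,-.15],loss='soft_l1');print(o.x,np.degrees(o.x[2]));print(np.round(res(o.x).reshape(3,4,2),1).tolist())
x,y,yaw=o.x
for zc in (.135,.14,.145):
    xc=-.0847+(.1935-zc)*np.tan(np.radians(32)); print(zc,x+np.cos(yaw)*xc,y+np.sin(yaw)*xc)
E
python3 fit2.py
```

```text
[ 0.43996781  0.29751367 -0.19462871] -11.15140356473929
[[[-0.1, 1.9], [-0.9, 0.4], [1.1, 0.0], [-1.0, 0.2]], [[-3.2, -1.4], [-2.8, -1.2], [0.9, -1.4], [-0.7, -1.2]], [[-0.9, -4.2], [2.6, 1.8], [-7.3, 0.2], [-1.7, 0.2]]]
0.135 0.39273167013380894 0.30682505435892027
0.14 0.3896663124601364 0.3074293101047317
0.145 0.3866009547864638 0.30803356585054315
```

```bash
cat >> h.py <<'E'
SY=-.18
SX=np.array([np.cos(SY),np.sin(SY),0]);SYv=np.array([-np.sin(SY),np.cos(SY),0])
D=np.sin(np.radians(32))*SX+np.array([0,0,-np.cos(np.radians(32))])
C0=np.array([.391,.308,.140])
CQ=tool(D,SYv)
E
python3 - <<'E'
from h import *
import pickle
q=np.array(env.state()['joint_pos'])
for dz in (.16,.1):print(np.round(kinematics.inverse_kinematics(C0-D*dz,CQ),2))
env.servo_line([.37,.31,.43],vel=.25)
env.gripper_close(f_grip=40)
env.move_to(C0-D*.15,CQ)
st=env.state();p=vision.camera('wrist');save(p,'w9');pickle.dump((p,{k:st[k] for k in('ee_pos','eef_rot')}),open('w9.pkl','wb'))
print(st['time'],np.round(st['ee_pos'],4),np.round(st['ft_force'],2))
for l in ('cap_top','can_stand','slot'): print(l,[(np.round(d['at'],4).tolist(),round(d['confidence'],2),np.round(proj(p,d['at'],st))) for d in mark_of(l,p)])
print([(np.round(d['at'],4).tolist(),round(d['confidence'],2),np.round(proj(p,d['at'],st))) for d in spot_in('cap',p)])
m=masks_of('cap',p)
for d in m[:2]:
    ys,xs=np.nonzero(d['pixels']);print(d['confidence'],len(xs),xs.min(),xs.max(),ys.min(),ys.max(),xs.mean(),ys.mean())
print(proj(p,C0,st))
E
```

```text
[-1.13  0.14 -0.26  2.18  0.74  0.97 -0.47]
[-1.17  0.23 -0.13  2.24  0.85  0.82 -0.55]
18.525 [0.313  0.3223 0.2674] [-0.38 -0.31  0.97]
cap_top [([0.3929, 0.3133, 0.1381], 0.6, array([325., 228.]))]
can_stand []
slot []
[([0.3934, 0.3098, 0.141], 0.7, array([321., 231.]))]
0.79 694 288 332 213 254 316.11959654178673 229.4841498559078
0.5 579 354 370 302 357 361.3419689119171 330.412780656304
[318.66419302 228.63419031]
```

View pics/w9.png

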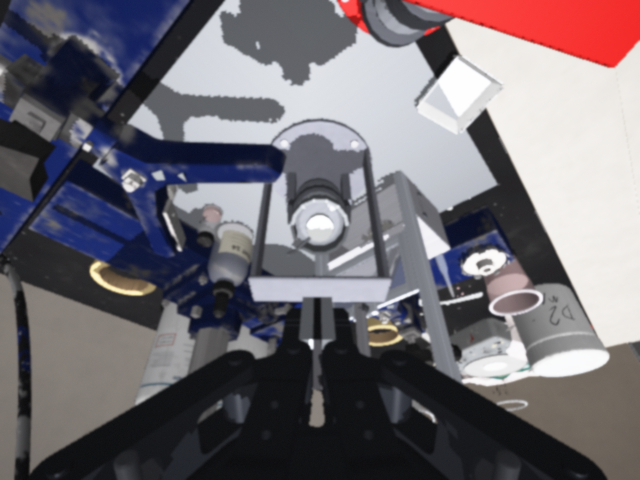

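```bash
cat > ov2.py <<'E'
from ov import *
import sys
p,st=pickle.load(open('w9.pkl','rb'))
x,y,yaw,s=[float(v) for v in sys.argv[1:5]]   # s: cap height z
X=np.array([np.cos(yaw),np.sin(yaw),0]);Y=np.array([-np.sin(yaw),np.cos(yaw),0]);Z=np.array([0,0,1.])
W=lambda a,b,c:np.array([x,y,.0025])+a*X+b*Y+c*Z
L=[]
def poly(ps,c): 
    L.extend((ps[i],ps[(i+1)%len(ps)],c) for i in range(len(ps)))
for z in (.191,.196): poly([W(-.054,-.058,z),W(-.054,.058,z),W(-.019,.058,z),W(-.019,-.058,z)],(0,0,255))
t=np.radians(32); ax=-np.sin(t)*X+np.cos(t)*Z; e1=np.cos(t)*X+np.sin(t)*Z
xc=-.0847+(.1935-s)*np.tan(t); C=W(xc,0,s)
an=np.linspace(0,2*np.pi,40)[:-1]
poly([C+.013*(np.cos(a)*e1+np.sin(a)*Y) for a in an],(0,255,0))
poly([C-.003*ax+.0235*(np.cos(a)*e1+np.sin(a)*Y) for a in an],(255,0,0))
poly([W(-.016+.066*np.cos(a),.066*np.sin(a),0) for a in an],(255,0,255))
print('cap',C)
x0,x1,y0,y1,sc=235,405,110,330,2.7
im=cv2.resize(p['color'][y0:y1,x0:x1,::-1],None,fx=sc,fy=sc,interpolation=cv2.INTER_CUBIC);raw=im.copy()
draw(im,p,L,sc,np.array([x0,y0]),st);cv2.imwrite('pics/'+sys.argv[5]+'.png',np.hstack([raw[:, 60:400],im]))
E
python3 ov2.py .4415 .300 -.18 .1385 o9
```

```text
cap [0.391981   0.30901095 0.141     ]
```

View pics/o9.png

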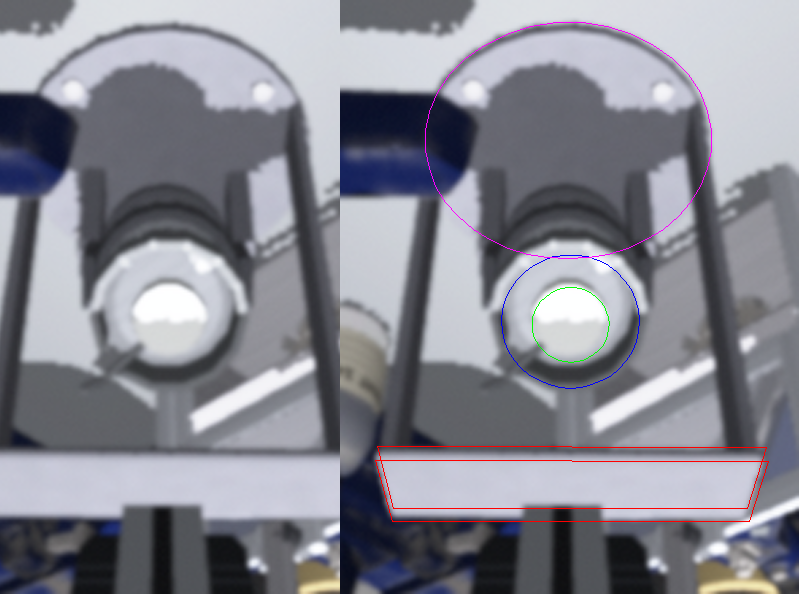

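```bash
cat >> h.py <<'E'
E1=np.cos(np.radians(32))*SX+np.array([0,0,np.sin(np.radians(32))])
C1=np.array([.392,.309,.141])-E1*.001
E
python3 - <<'E'
from h import *
env.servo_line(C1-D*.15,rot=None,vel=.1)
print(env.servo_line(C1-D*.02,vel=.12,contact_N=8))
st=env.state();f0=np.array(st['ft_force']);print(st['time'],f0)
for k in range(40):
    s=-.012+.002*k
    r=env.servo_line(C1+D*s,vel=.03,contact_N=9)
    st=env.state();F=-(np.array(st['ft_force'])-f0)@D; pos=(np.array(st['ee_pos'])-C1)
    print(round(s,4),r,'ax',round(F,2),'s',round(pos@D,4),'lat',round(pos@E1,4),round(pos@SYv,4),round(st['time'],2))
    if r or F>9 or s>.03: break
E
```

```text
False
20.3083 [-0.07899304  0.06174512 -0.28567843]
-0.012 False ax 0.5 s -0.0119 lat -0.0 -0.0001 20.73
-0.01 False ax 0.21 s -0.0099 lat -0.0 -0.0 20.98
-0.008 False ax 0.62 s -0.0079 lat -0.0 -0.0001 21.23
-0.006 False ax -0.04 s -0.0059 lat -0.0 -0.0 21.48
-0.004 False ax -0.3 s -0.0039 lat -0.0 -0.0001 21.73
-0.002 False ax -1.13 s -0.0019 lat -0.0 -0.0 21.98
0.0 False ax 0.99 s 0.0001 lat 0.0 -0.0001 22.23
0.002 False ax 0.78 s 0.0021 lat -0.0 -0.0001 22.48
0.004 False ax 0.05 s 0.0041 lat -0.0 -0.0001 22.73
0.006 False ax -0.3 s 0.0061 lat -0.0 -0.0001 22.98
0.008 False ax 0.87 s 0.0081 lat -0.0 -0.0 23.23
0.01 False ax -0.25 s 0.0101 lat -0.0 -0.0 23.48
0.012 False ax 1.21 s 0.0121 lat 0.0 -0.0001 23.73
0.014 False ax 6.65 s 0.014 lat 0.0 0.0 23.98
0.016 False ax 9.44 s 0.0159 lat -0.0 0.0 24.23
```

```bash
cat > ax.py <<'E'
from h import *
f0=np.array([-.08,.06,-.29])
def ax(n=5):
    v=[]
    for _ in range(n): v.append(-(np.array(env.state()['ft_force'])-f0)@D); env.sleep(.02)
    return np.mean(v)
E
python3 - <<'E'
from ax import *
print('ax',ax())
for s in (.017,.018,.019,.020,.021,.022):
    r=env.servo_line(C1+D*s,vel=.02,contact_N=10); F=ax(); st=env.state()
    print(s,r,round(F,2),round((st['ee_pos']-C1)@D,4),round(st['time'],2))
    if r or F>12.6: break
p=vision.camera('wrist');save(p,'w10')
E
```

```text
ax 8.637078451303712
0.017 False 9.08 0.0168 24.64
0.018 False 10.06 0.0178 24.98
0.019 False 11.07 0.0188 25.31
0.02 False 12.41 0.0198 25.64
0.021 False 16.63 0.0206 25.98
```

View pics/w10.png

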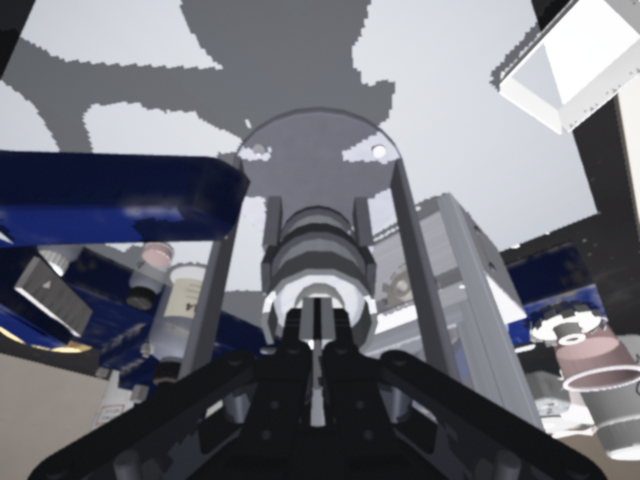

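Run:
```python
from ax import *
env.sleep(.1)
env.servo_line(C1+D*.008,vel=.05); print('ax',ax())
env.servo_line(C1-D*.15,vel=.12)
st=env.state();s=vision.camera('scene');save(s,'s11');p=vision.camera('wrist')
a=np.hstack([cv2.resize(s['color'][120:360,240:480,::-1],(400,400)),cv2.resize(p['color'][120:320,220:420,::-1],(400,400))]);cv2.imwrite('pics/c11.png',a)
print(st['time'],np.round(st['ft_force'],2))
print([(l,np.round(RB.T@(d['at']-O),4).tolist(),round(d['confidence'],2)) for l in('grip','slot') for d in mark_of(l,s)])
for l in('amber_bottle','vial_black','vial_white'): print(l,[(np.round(d['at'],3).tolist(),round(d['confidence'],2)) for d in mark_of(l,s)])
print([(np.round(d['at'],4).tolist(),round(d['confidence'],2)) for d in mark_of('cap_top',p)])
```

```text
ax 0.6025325565604116
28.0833 [-0.04  0.45 -0.64]
[('grip', [-0.0374, 0.0038, 0.2934], 0.62), ('slot', [-0.0071, 0.0068, 0.2566], 0.82)]
amber_bottle [([0.527, 0.155, 0.006], 0.66)]
vial_black [([0.481, 0.145, 0.002], 0.63), ([0.462, 0.327, 0.299], 0.33)]
vial_white [([0.421, 0.101, 0.001], 0.89)]
[([0.3965, 0.3101, 0.1323], 0.82)]
```

View pics/c11.png

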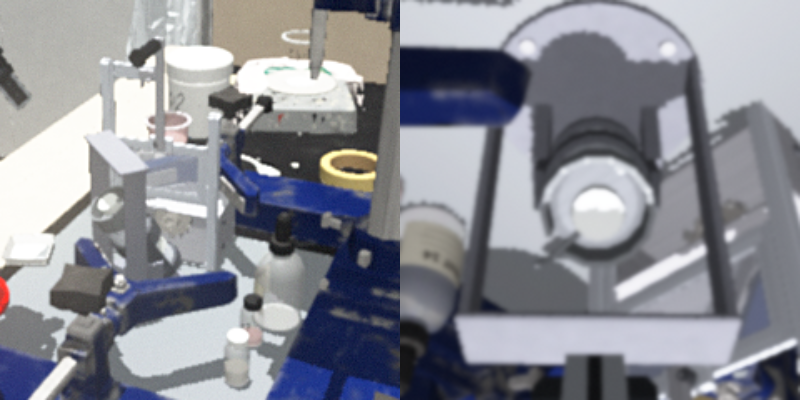

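The last picture shows the guard hooked up with the slot on the stud, the cap back up, and the bottle and vials unmoved. I'm handing the job in.

```bash
python3 -c "
from h import *
job.job_done()"
```

```text
the job is handed in; nothing more can be done
```

The guard is hooked up and hanging by itself, the spray can's cap was pressed fully down and sprang back, and the job is handed in. The work took about 28 s of the 48 s; no verdict was reported.

**Guard:** I raised it about 109 mm by the grip with the bar leaning away, swung the bar upright, lowered it until it rested on the stud, then let go.
- **Slot:** in the last picture it sits about 2 mm to the side of the stud and 5–6 mm above it, within the 12 mm allowed.
- **Guard height:** I worked it out as 85–87 mm open, from where the bar touched down and the camera; I could not read the joint itself.

**Can:** I pressed along its axis with the fingers shut. The force rose about 1 N per mm, as its spring should, to 12.4 N, then stiffened to 16.6 N with the cap at its stop. After backing off, the force was near zero and the cap stood above its collar again.

**Bystanders:** the bottle and vials measure within 5 mm of where they stood. The red look-alike stand was left alone.

**Failed or disagreeing checks:**
- **First pinch missed:** the fingers shut on nothing just above the pin. The pictures showed the fingertips about 4 mm behind the TCP, not 25 mm ahead as stated, so I came down about 27 mm lower and gripped it.
- **One stray detection:** in the last picture the network also reported a second "vial_black" with low confidence (0.33), where the bar's grip is. I took it as false.

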